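# Fetch the dosing cup from behind the bottles

## Task

The dosing cup stands at the back of the black caddy, hemmed in by the tall bottle, the square bottle and the spray can: first stand all three of them upright in the flat metal tray at the side. Then put the cup upright on the middle of the scale's round plate, and only after that put each of the three back upright in the caddy on the very spot where it stood at the start. Leave the little tablet box and the stain jar in the caddy where they are, and knock nothing over.

Things in the scene. Friction and masses are not known exactly. Their poses are not given: they have to be found in the camera images.
- tall_bottle_center (a point): tall round white plastic bottle, 56 mm diameter, 155 mm high, with a sloping shoulder and a grey round cap 34 mm in diameter, the top 35 mm of its height (easily taken by the cap from above); point on its axis half-way up (77.5 mm above its underside), z up; about 0.3 kg. It starts on one of the three places in the caddy that surround the cup
- square_bottle_center (a point): square white plastic bottle, 54 x 54 mm with rounded corners, 132 mm high, with a grey round cap 36 mm in diameter, the top 35 mm of its height; point on its axis half-way up (66 mm above its underside), z up, x and y square to its sides; about 0.3 kg. It starts on another of the three places around the cup
- spray_can_center (a point): round aluminium spray can, 50 mm diameter, 112 mm high, with a smooth white round cap 38 mm in diameter, the top 36 mm of its height; point on its axis half-way up (56 mm above its underside), z up; about 0.24 kg. It starts on the third of the places around the cup
- cup_center (a point): white plastic dosing cup, open at the top, 56 mm outer diameter at the rim, tapering to 45 mm at the foot, 52 mm high, wall 3 mm; point on its axis half-way up (26 mm above its underside), z up; about 40 g. It starts in the caddy's back row, in the middle
- caddy: fixed black caddy, 160 (x) by 226 mm (y), rim 25 mm high, walls and floor 4 mm; origin at the centre of its underside, x to its back (away from the robot). Six grey 58 mm discs on its floor, back row x = 34, front row x = -34, y = -68, 0, 68 mm: the cup on back middle; bottles and can on back left, back right and front middle, in any order; tablet box and jar on the front corners
- tray: fixed flat open aluminium tray, the side area, 270 mm (its x) by 120 mm (its y), rim 14 mm high, walls and floor 4 mm; origin at the centre of its underside, z up; empty at the start, to the left or to the right of the caddy
- scale_plate (a point): centre of the top face of the round steel plate (124 mm diameter) of a grey household scale, on the other side of the caddy; the plate's top is 34 mm above the worktop, rigid; the scale is fixed; x points away from its display, z up
- tablet_box_center (a point): small cardboard box of wash tablets, 44 x 44 mm and 40 mm high, in one front corner of the caddy; point at its centre, z up; to be left alone
- stain_jar_center (a point): small amber glass jar with a steel lid, 43 mm diameter, 44 mm high, in the other front corner of the caddy; point at its centre, z up; to be left alone

How it is judged:
On the way, in this order (a step that is already met when the one before it is completed fails the run):
1. the tall bottle, the square bottle and the spray can all stand upright in the side tray, released (x of tall_bottle_center in the frame of tray between -0.125 and 0.125 m and y of tall_bottle_center in the frame of tray between -0.05 and 0.05 m and z of tall_bottle_center in the frame of tray between 0.0755 and 0.0875 m and angle between each of tall_bottle_center, square_bottle_center, spray_can_center's own z axis and vertical below 0.12 rad and linear speed of each of tall_bottle, square_bottle, spray_can below 0.03 m/s and contact force between the fingers and tall_bottle below 0.3 N and x of square_bottle_center in the frame of tray between -0.125 and 0.125 m and y of square_bottle_center in the frame of tray between -0.05 and 0.05 m and z of square_bottle_center in the frame of tray between 0.064 and 0.076 m and contact force between the fingers and square_bottle below 0.3 N and x of spray_can_center in the frame of tray between -0.125 and 0.125 m and y of spray_can_center in the frame of tray between -0.05 and 0.05 m and z of spray_can_center in the frame of tray between 0.054 and 0.066 m and contact force between the fingers and spray_can below 0.3 N), for 0.2 s.
2. the cup stands upright on the middle of the scale's plate, released, while the three still stand in the tray (all of step 1 and horizontal distance between cup_center and scale_plate below 0.015 m and z of cup_center in the frame of scale_plate between 0.02 and 0.032 m and angle between cup_center's own z axis and vertical below 0.12 rad and linear speed of cup below 0.03 m/s and contact force between the fingers and cup below 0.3 N), for 0.2 s.
3. each of the three stands again where it stood at the start, released (distance of each of tall_bottle_center, square_bottle_center, spray_can_center from where it was at the start of the episode below 0.015 m and angle between each of tall_bottle_center, square_bottle_center, spray_can_center's own z axis and vertical below 0.12 rad and linear speed of each of tall_bottle, square_bottle, spray_can below 0.03 m/s and contact force between the fingers and tall_bottle below 0.3 N and contact force between the fingers and square_bottle below 0.3 N and contact force between the fingers and spray_can below 0.3 N), for 0.2 s.
At the end, for the whole second after the job is handed in: The tall bottle, the square bottle and the spray can each stand upright within 15 mm of where they stood at the start, the cup stands upright on the scale's plate within 15 mm of its centre, the tablet box and the stain jar are within 15 mm of where they were, and all is released and at rest (all of step 3 and horizontal distance between cup_center and scale_plate below 0.015 m and z of cup_center in the frame of scale_plate between 0.02 and 0.032 m and angle between cup_center's own z axis and vertical below 0.12 rad and linear speed of cup below 0.03 m/s and contact force between the fingers and cup below 0.3 N and distance of each of tablet_box_center, stain_jar_center from where it was at the start of the episode below 0.015 m); the robot touches nothing.
It fails at once if the tablet box or the stain jar is pushed more than 15 mm from its place (distance of any of tablet_box_center, stain_jar_center from where it was at the start of the episode above 0.015 m).
It fails at once if a bottle, the can, the cup, the tablet box or the jar is knocked over (angle between any of tall_bottle_center, square_bottle_center, spray_can_center, cup_center, tablet_box_center, stain_jar_center's own z axis and vertical above 0.7 rad).
It also fails if it takes over 144 s, if anything falls off the work surface, if the arm or the gripper's body presses on something with over 40 N, if the wrist force passes 120 N, or if a joint passes its speed limit or range.

## Robot

A 6-joint arm with a two-finger parallel gripper is mounted at the origin on the work surface. World frame = base frame: x ahead of the robot, y to its left, z up, the work surface at z = 0. Lengths are in m, angles in rad, forces in N, time in s.
With the tool pointing down it reaches from about 0.35 to 0.875 m from the base axis. Payload 15.5 kg.
Tool frame: the origin (TCP) lies midway between the tips of the shut fingers; the grasp point (between the pads) lies env.tcp_to_grasp behind it (env.tcp_to_grasp is the distance from the TCP to the grasp point, in m); z points along the fingers, y is the line along which they close (so a half turn about z gives the same grasp; the last joint's range is limited). The gripper opens to 85 mm and grips with 20 to 120 N. Pads are 22 mm wide; open, the fingers measure 114 mm over their backs; the gripper's body (76 mm by 85 mm) begins 54 mm behind the grasp point. The pads swing forward as they close: fully open they stand 13 mm farther back than shut.
Start: joints at [1.111, 0.494, 1.345, -0, 1.302, -0.096], TCP at [0.223, 0.584, 0.231] pointing down, gripper open.
Joint ranges: [-2.91, 2.91], [-0.82, 2.16], [0.22, 2.67], [-1.22, 4.37], [0.12, 2.79], [-3.08, 3.08]. Speed limits (rad/s): [1.89, 1.89, 2.57, 3.01, 3.01, 3.01].

## Interface

Orientations are given as a unit quaternion [x, y, z, w].
In Python, from bench import env gives the robot as it stands.
- The arm moves only by the tool send_rows, never from a script. Its argument "series" is a list of rows, each a list of 7 numbers: the shift along the world's x, y, z each as a share of 5 cm, from -1 to 1, then the turn, a rotation vector about the world's x, y, z each as a share of 0.08 rad, from -1 to 1, then the gripper command: -1 is shut, 1 is fully open, values between are in proportion. In form: [[x, y, z, ax, ay, az, hand], ...]. A call has 1 to 20 rows; each row shifts and turns the commanded pose from where the row before left it; what a row does not reach is not made up. A row lasts 1/10 s, in which the tool goes at most 50 mm and 8.59 degrees, less where a joint would pass 70% of its speed; a pose out of reach is approached as far as the arm can. A call with a number of a shift or a turn outside -1 to 1 is refused whole. A call with a gripper value outside its range is refused whole. The fingers move at their own pace and stop on an object; "grip_force" is the grip in N (left out, the last holds). Time passes only in rows, so rows that do not move let the fingers close. It gives the time, the measured TCP pose, the force, the opening and the grip force at its end, in the units of the state.
- env.state(): the state, without advancing time (a new reading comes with each control period).
- env.get_image(name): name is "scene" or "top" or "wrist"; returns (picture, depth): 480x640x3 uint8, red, green, blue; 480x640 float32, m along the optical axis (not along the pixel's ray), 0 where there is no reading.
- env.get_calibration(name): a dict with "fov_y" (degrees; the focal length in pixels is half the picture's height over the tangent of half this angle, whatever the lens; pixels are square), "cx", "cy" (the principal point, pixels), "dist_coeffs" ([k1, k2, p1, p2, k3] as OpenCV has them; the pictures are not rectified), "rvec" (rotation vector, rad) and "tvec" (3), from world to camera coordinates, as OpenCV has them. Camera axes: x right, y down, z forward; pixel columns grow to the right and rows downward; lengths in m; the calibration is good to about 2 mm. A picture is of the moment at which its call begins: read the wrist's pose just before it. get_calibration takes no time and is no camera call; for the wrist camera it gives the pose at the moment of the call.
- env.finish_job(): hands the job in; it is judged then, once.
The state is a dict: "t": time; "joints": joint angles; "qvel": joint speeds; "joint_efforts": joint torques, N m; "eef_pos": TCP position; "eef_rot": TCP orientation; "wrist_force": force on the tool from outside, world axes, zero at the start; "ft_torque": the same for the moment, N m; "gripper_width": opening from 0.0 (shut) to 1.0 (fully open); "finger_force": force on a finger pad.
Only numpy, scipy, OpenCV 4.12 (cv2) and the standard library are available. Lean on these libraries where they do the work, as an engineer would, in place of code of your own. Each camera call takes 0.05 s, during which the arm holds its last target. There are 200 camera calls.

## Working session

There is one attempt and no reset: what is moved stays moved. The work goes in short steps, Python scripts to look and compute and a tool call to move; the robot and the scene stay as the last step left them, time stands still between calls to the robot, and variables do not carry over. Pictures are saved under pics/ and viewed, at most 14 in all, crops included, and the job is handed in when it is done.

Besides the shell and the picture viewer there is one more tool, called after "Request:" in YAML: its name, and indented under it one key for each argument. send_rows: Moves the arm, as the interface text tells. Its arguments: {"type":"object","properties":{"series":{"type":"array"},"grip_force":{"type":"number"}},"required":["series"]}

```bash
mkdir -p pics; cat > h.py <<'E'
import numpy as np, cv2
from bench import env
def save(n,f):
    im,d=env.get_image(n); cv2.imwrite('pics/'+f+'.png',im[:,:,::-1]); np.savez('pics/'+f+'.npz',im=im,d=d,**{k:np.array(v) for k,v in env.get_calibration(n).items()}); return im,d
def load(f): return dict(np.load('pics/'+f+'.npz'))
def KRt(c):
    f=240/np.tan(np.radians(float(c['fov_y']))/2); K=np.array([[f,0,c['cx']],[0,f,c['cy']],[0,0,1.]])
    return K,cv2.Rodrigues(np.array(c['rvec'],float))[0],np.array(c['tvec'],float).reshape(3)
def onplane(c,uv,z):
    K,R,t=KRt(c); p=cv2.undistortPoints(np.array(uv,float).reshape(-1,1,2),K,np.array(c['dist_coeffs'],float)).reshape(-1,2)
    d=np.c_[p,np.ones(len(p))]@R; o=-R.T@t
    return o+d*((z-o[2])/d[:,2])[:,None]
def cloud(c):
    K,R,t=KRt(c); h,w=c['d'].shape; u,v=np.meshgrid(np.arange(w),np.arange(h))
    p=cv2.undistortPoints(np.stack([u,v],-1).reshape(-1,1,2).astype(float),K,np.array(c['dist_coeffs'],float)).reshape(-1,2)
    z=c['d'].reshape(-1,1); P=(np.c_[p,np.ones(len(p))]*z-t)@R; P[z[:,0]==0]=np.nan
    return P.reshape(h,w,3)
E
python3 - <<'E'
from h import *
for n in('top','scene'):
    save(n,n+'0'); c=env.get_calibration(n); K,R,t=KRt(c); print(n,-R.T@t,c['fov_y'],c['dist_coeffs'])
print(env.state(),env.tcp_to_grasp)
E
```

```text
top [ 0.47540286 -0.00284466  0.93265904] 53.97637131047295 [-0.09503686  0.          0.          0.          0.        ]
scene [ 0.92719141 -0.53397593  0.68258963] 55.370013117553796 [-0.02229598  0.          0.          0.          0.        ]
{'t': 0.1, 'joints': array([ 1.11051843e+00,  4.94114558e-01,  1.34604139e+00,  6.32544601e-06,
        1.30245843e+00, -9.55248631e-02]), 'qvel': array([ 0.0001705 ,  0.00049019, -0.00380007,  0.00048526,  0.00028575,
        0.00045022]), 'joint_efforts': array([ 5.86786537e-04, -8.83573294e+01, -3.84554994e+01, -2.51973870e-04,
        5.30156380e-03,  7.72010594e-05]), 'eef_pos': array([0.22282718, 0.58361344, 0.23077331]), 'eef_rot': array([ 1.81367987e-01,  9.83415168e-01, -4.90422857e-04, -1.43080330e-04]), 'wrist_force': array([-0.38174273,  1.48210876, -0.08639944]), 'ft_torque': array([-0.01363251,  0.01583986, -0.00449677]), 'finger_force': 0.0, 'gripper_width': 0.9982701234871941} 0.0187
```

View pics/top0.png

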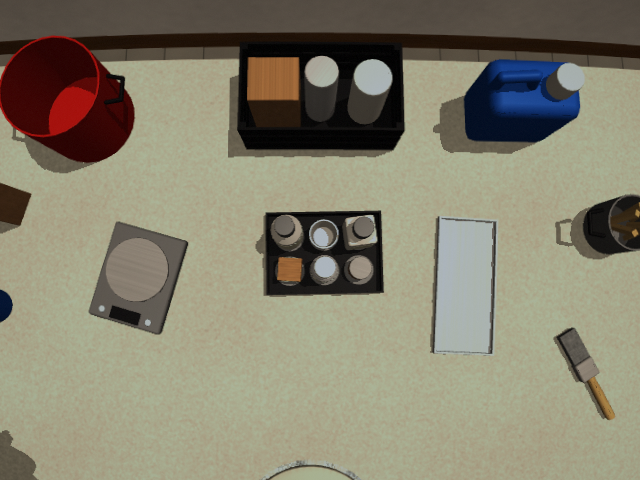

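View pics/scene0.png

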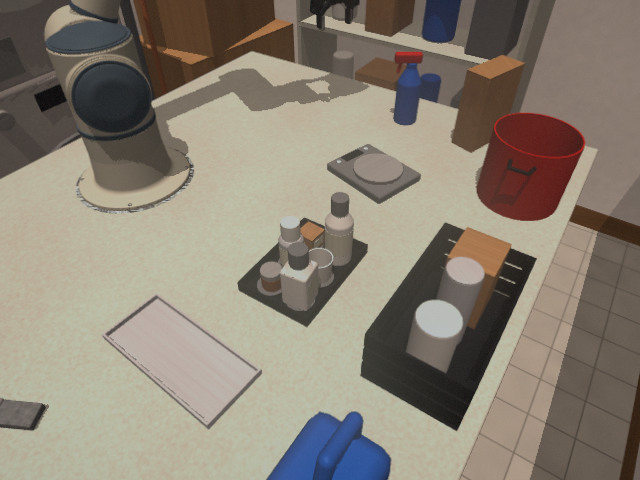

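The top view shows the caddy at (324,253), with the tall bottle back left (287,226), the square bottle back right (362,226), the can front middle (324,268) and the cup (323,235). The box (289,268) and jar (358,268) are in the front corners. The tray is on the right (465,285) and the scale plate on the left (137,270). The scene view confirms this layout.

```bash
python3 - <<'E'
from h import *
c=load('top0'); P=cloud(c); im=c['im'].astype(int)
def rep(n,u,v,r,zl,zh):
    Q=P[v-r:v+r,u-r:u+r].reshape(-1,3); Q=Q[(Q[:,2]>zl)&(Q[:,2]<zh)]
    (cx,cy),(w,h),a=cv2.minAreaRect(Q[:,:2].astype(np.float32)*1000)
    print(n,len(Q),'z',np.median(Q[:,2]).round(4),'mean',Q.mean(0).round(4)[:2],'rect',np.round((cx,cy,w,h,a),1))
rep('tall',287,226,30,.152,.17)
rep('square',362,226,30,.129,.145)
rep('can',324,268,25,.108,.125)
rep('cup',323,235,18,.048,.062)
rep('caddy',324,253,70,.018,.03)
rep('tray',465,285,75,.008,.02)
rep('plate',137,270,60,.030,.04)
# plate by colour: brownish vs grey
m=((im[:,:,0]-im[:,:,2])>18)&(im[:,:,0]>90); m=m[230:310,95:180].astype(np.uint8)*255
cs,_=cv2.findContours(cv2.morphologyEx(m,cv2.MORPH_OPEN,np.ones((3,3))),0,2)
for k in cs:
    if cv2.contourArea(k)>1500:
        e=cv2.fitEllipse(k); print(e); print(onplane(c,[[e[0][0]+95,e[0][1]+230]],.034))
K=cv2.HoughCircles(cv2.cvtColor(c['im'],cv2.COLOR_RGB2GRAY)[220:330,85:190],cv2.HOUGH_GRADIENT,1,50,param1=80,param2=15,minRadius=27,maxRadius=36)
print(K); print(onplane(c,K[0,:,:2]+[85,220],.034))
cs=onplane(c,[[266,212],[381,211],[383,294],[267,296]],.025); print(cs)
print(onplane(c,[[439,217],[496,219],[493,354],[433,353]],.014))
E
```

```text
tall 323 z 0.1587 mean [0.5826 0.0455] rect [582.4  45.7  31.7  31.8  89.7]
square 339 z 0.1356 mean [ 0.5833 -0.0889] rect [583.4 -89.3  33.9  34.8  45.1]
can 367 z 0.1156 mean [ 0.516  -0.0227] rect [515.9 -22.8  36.8  35.7  44.9]
cup 180 z 0.0551 mean [ 0.5835 -0.0226] rect [581.2 -22.1  55.   52.7   0. ]
caddy 1044 z 0.0246 mean [ 0.5561 -0.0239] rect [549.  -23.8 160.4 226.7   1.1]
tray 1063 z 0.013 mean [ 0.4836 -0.3079] rect [ 484.3 -305.9  123.3  271.7   86.2]
plate 3107 z 0.0341 mean [0.5145 0.3363] rect [514.6 336.4 122.2 122.8  72.7]
((41.30840301513672, 39.230224609375), (60.81572341918945, 62.91567611694336), 26.77157974243164)
[[0.51462878 0.33702491 0.034     ]]
[[[51.5 49.5 30.9]]]
[[0.5141107 0.3366297 0.034    ]]
[[ 0.62702737  0.08829477  0.025     ]
 [ 0.6292933  -0.13628945  0.025     ]
 [ 0.46774857 -0.13799879  0.025     ]
 [ 0.46423468  0.08484776  0.025     ]]
[[ 0.61951723 -0.25389898  0.014     ]
 [ 0.61599955 -0.3704396   0.014     ]
 [ 0.34886939 -0.35604248  0.014     ]
 [ 0.35280318 -0.23630854  0.014     ]]
```

Request:
send_rows:
  series:
    - [0.45,-0.84,0.03,0,0,0.285,1]
    - [0.45,-0.84,0.03,0,0,0.285,1]
    - [0.45,-0.84,0.03,0,0,0.285,1]
    - [0.45,-0.84,0.03,0,0,0.285,1]
    - [0.45,-0.84,0.03,0,0,0.285,1]
    - [0.45,-0.84,0.03,0,0,0.285,1]
    - [0.45,-0.84,0.03,0,0,0.285,1]
    - [0.45,-0.84,0.03,0,0,0.285,1]
    - [0.45,-0.84,0.03,0,0,0.285,1]
    - [0.45,-0.84,0.03,0,0,0.285,1]
    - [0.45,-0.84,0.03,0,0,0.285,1]
    - [0.45,-0.84,0.03,0,0,0.285,1]
    - [0.45,-0.84,0.03,0,0,0.285,1]
    - [0.45,-0.84,0.03,0,0,0.285,1]
    - [0.45,-0.84,0.03,0,0,0.285,1]
    - [0.45,-0.84,0.03,0,0,0.285,1]
    - [0,0,0,0,0,0,1]
    - [0,0,0,0,0,0,1]
    - [0,0,0,0,0,0,1]

```text
t: 2.0
eef_pos: [0.5823, -0.0873, 0.255]
eef_rot: [-0.0, 1.0, 0.0, -0.0]
wrist_force: [-0.4, 0.6, -0.0]
gripper_width: 1.003
finger_force: 0.0
```

```bash
python3 - <<'E'
from h import *
save('wrist','w1'); c=load('w1'); P=cloud(c).reshape(-1,3)
for n,x,y,zl,zh in(('sq',.583,-.089,.129,.14),('can',.516,-.023,.109,.12),('tall',.583,.046,.15,.165),('cup',.583,-.023,.05,.06)):
    Q=P[(abs(P[:,0]-x)<.035)&(abs(P[:,1]-y)<.035)&(P[:,2]>zl)&(P[:,2]<zh)]
    if len(Q)>9: print(n,len(Q),cv2.minAreaRect(Q[:,:2].astype(np.float32)*1000))
E
```

```text
sq 2435 ((582.3258056640625, -92.06672668457031), (34.937984466552734, 35.161529541015625), 0.2939678132534027)
can 2746 ((514.7705688476562, -25.495197296142578), (37.527034759521484, 36.9664192199707), 10.68232250213623)
tall 2548 ((581.6083374023438, 42.751441955566406), (33.23260498046875, 32.805091857910156), 0.07765201479196548)
cup 948 ((580.1105346679688, -25.045677185058594), (55.2630500793457, 54.2992057800293), 4.585678577423096)
```

View pics/w1.png

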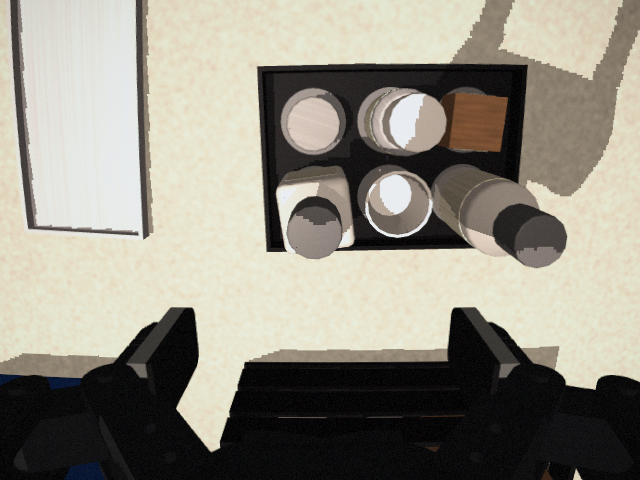

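The wrist view shows the square cap centred at (315,227), with nothing near the fingers except the low cup and the wall. It agrees with the top view to 3 mm.

Request:
send_rows:
  series:
    - [0,-0.06,-0.5,0,0,0,1]
    - [0,0,-0.5,0,0,0,1]
    - [0,0,-0.5,0,0,0,1]
    - [0,0,-0.5,0,0,0,1]
    - [0,0,-0.5,0,0,0,1]
    - [0,0,-0.3,0,0,0,1]
    - [0,0,-0.2,0,0,0,1]
    - [0,0,0,0,0,0,-1]
    - [0,0,0,0,0,0,-1]
    - [0,0,0,0,0,0,-1]
    - [0,0,0,0,0,0,-1]
    - [0,0,0,0,0,0,-1]
    - [0,0,0,0,0,0,-1]
    - [0,0,0,0,0,0,-1]
  grip_force: 40

```text
t: 3.45
eef_pos: [0.5836, -0.0914, 0.1063]
eef_rot: [0.0, 1.0, -0.0, 0.001]
wrist_force: [-0.4, -0.9, 6.5]
gripper_width: 0.404
finger_force: 39.9
```

Request:
send_rows:
  series:
    - [0,0,0.2,0,0,0,-1]
    - [0,0,0.4,0,0,0,-1]
    - [0,0,0.5,0,0,0,-1]
    - [0,0,0.5,0,0,0,-1]
    - [0,0,0.4,0,0,0,-1]
    - [-0.02,-0.2,0,0,0,0,-1]
    - [-0.04,-0.4,0,0,0,0,-1]
    - [-0.05,-0.6,0,0,0,0,-1]
    - [-0.06,-0.7,0,0,0,0,-1]
    - [-0.06,-0.7,0,0,0,0,-1]
    - [-0.06,-0.7,0,0,0,0,-1]
    - [-0.05,-0.6,0,0,0,0,-1]
    - [-0.03,-0.3,0,0,0,0,-1]
    - [-0.02,-0.18,0,0,0,0,-1]
    - [0,0,0,0,0,0,-1]
    - [0,0,0,0,0,0,-1]
    - [0,0,-0.4,0,0,0,-1]
    - [0,0,-0.5,0,0,0,-1]
    - [0,0,-0.5,0,0,0,-1]
    - [0,0,0,0,0,0,-1]

```text
t: 5.45
eef_pos: [0.5621, -0.3077, 0.1324]
eef_rot: [-0.001, 1.0, 0.002, -0.002]
wrist_force: [-0.5, 0.7, -3.7]
gripper_width: 0.41
finger_force: 40.7
```

```bash
python3 - <<'E'
from h import *
save('scene','s1')
s=env.state(); print(s['eef_pos'],s['wrist_force'],s['gripper_width'])
E
```

```text
[ 0.56299119 -0.30852038  0.13437114] [-0.34289293 -0.95590618 -2.40296816] 0.4093263500360308
```

View pics/s1.png

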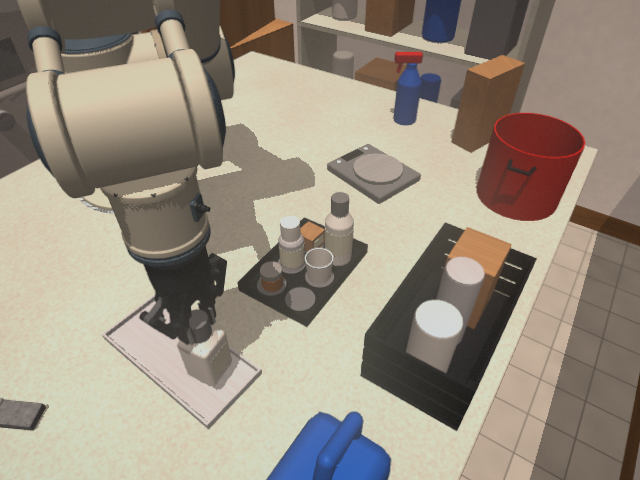

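The square bottle hangs upright over the far end of the tray at (205,355), and nothing in the caddy is disturbed.

Request:
send_rows:
  series:
    - [0,0,-0.3,0,0,0,-1]
    - [0,0,-0.2,0,0,0,-1]
    - [0,0,-0.07,0,0,0,-1]
    - [0,0,0,0,0,0,-1]
    - [0,0,0,0,0,0,-1]

```text
t: 6.0
eef_pos: [0.5638, -0.3102, 0.1075]
eef_rot: [-0.0, 1.0, -0.0, 0.0]
wrist_force: [0.1, 0.3, -2.8]
gripper_width: 0.406
finger_force: 41.0
```

Request:
send_rows:
  series:
    - [0,0,-0.04,0,0,0,-1]
    - [0,0,0,0,0,0,-1]
    - [0,0,0,0,0,0,0.2]
    - [0,0,0,0,0,0,1]
    - [0,0,0,0,0,0,1]
    - [0,0,0,0,0,0,1]
    - [0,0,0.3,0,0,0,1]
    - [0,0,0.5,0,0,0,1]
    - [0,0,0.7,0,0,0,1]
    - [0,0,0.7,0,0,0,1]
    - [0,0,0.3,0,0,0,1]
    - [-0.1,0.7,0,0,0,0,1]
    - [-0.12,0.72,0,0,0,0,1]
    - [-0.12,0.72,0,0,0,0,1]
    - [-0.12,0.72,0,0,0,0,1]
    - [-0.12,0.72,0,0,0,0,1]
    - [-0.12,0.72,0,0,0,0,1]
    - [-0.12,0.72,0,0,0,0,1]
    - [-0.12,0.7,0,0,0,0,1]
    - [0,0,0,0,0,0,1]

```text
t: 8.0
eef_pos: [0.5154, -0.0207, 0.2299]
eef_rot: [-0.001, 1.0, 0.0, -0.0]
wrist_force: [-1.1, -1.1, 0.3]
gripper_width: 1.0
finger_force: 0.0
```

Request:
send_rows:
  series:
    - [0,0,-0.4,0,0,0,1]
    - [0,0,-0.6,0,0,0,1]
    - [0,0,-0.6,0,0,0,1]
    - [0,0,-0.6,0,0,0,1]
    - [0,0,-0.5,0,0,0,1]
    - [0,0,-0.24,0,0,0,1]
    - [0,0,0,0,0,0,1]
    - [0,0,0,0,0,0,-1]
    - [0,0,0,0,0,0,-1]
    - [0,0,0,0,0,0,-1]
    - [0,0,0,0,0,0,-1]
    - [0,0,0,0,0,0,-1]
    - [0,0,0,0,0,0,-1]
    - [0,0,0,0,0,0,-1]

```text
t: 9.4
eef_pos: [0.5172, -0.0244, 0.0837]
eef_rot: [-0.0, 1.0, -0.0, 0.001]
wrist_force: [0.4, -2.7, 9.3]
gripper_width: 0.435
finger_force: 39.0
```

Request:
send_rows:
  series:
    - [0,0,0.2,0,0,0,-1]
    - [0,0,0.4,0,0,0,-1]
    - [0,0,0.5,0,0,0,-1]
    - [0,0,0.5,0,0,0,-1]
    - [0,0,0.4,0,0,0,-1]
    - [-0.1,-0.25,0,0,0,0,-1]
    - [-0.18,-0.45,0,0,0,0,-1]
    - [-0.26,-0.63,0,0,0,0,-1]
    - [-0.28,-0.68,0,0,0,0,-1]
    - [-0.28,-0.68,0,0,0,0,-1]
    - [-0.28,-0.68,0,0,0,0,-1]
    - [-0.28,-0.68,0,0,0,0,-1]
    - [-0.26,-0.63,0,0,0,0,-1]
    - [-0.18,-0.45,0,0,0,0,-1]
    - [-0.1,-0.25,0,0,0,0,-1]
    - [-0.06,-0.13,0,0,0,0,-1]
    - [0,0,0,0,0,0,-1]
    - [0,0,-0.4,0,0,0,-1]
    - [0,0,-0.5,0,0,0,-1]
    - [0,0,-0.5,0,0,0,-1]

```text
t: 11.4
eef_pos: [0.404, -0.2985, 0.1122]
eef_rot: [-0.001, 1.0, -0.0, 0.0]
wrist_force: [0.0, -0.7, -2.7]
gripper_width: 0.436
finger_force: 40.9
```

Request:
send_rows:
  series:
    - [0,0,-0.3,0,0,0,-1]
    - [0,0,-0.2,0,0,0,-1]
    - [0,0,-0.11,0,0,0,-1]
    - [0,0,0,0,0,0,-1]
    - [0,0,0,0,0,0,-1]

```text
t: 11.9
eef_pos: [0.4039, -0.2994, 0.0827]
eef_rot: [-0.0, 1.0, -0.0, 0.0]
wrist_force: [-1.4, -1.1, -2.7]
gripper_width: 0.436
finger_force: 41.4
```

Request:
send_rows:
  series:
    - [0,0,-0.03,0,0,0,-1]
    - [0,0,0,0,0,0,-1]

```text
t: 12.1
eef_pos: [0.4039, -0.2997, 0.0823]
eef_rot: [-0.0, 1.0, -0.001, 0.001]
wrist_force: [-5.0, 4.2, 28.0]
gripper_width: 0.432
finger_force: 44.4
```

Request:
send_rows:
  series:
    - [0,0,0.01,0,0,0,0.2]
    - [0,0,0,0,0,0,1]
    - [0,0,0,0,0,0,1]
    - [0,0,0,0,0,0,1]
    - [0,0,0.3,0,0,0,1]
    - [0,0,0.6,0,0,0,1]
    - [0,0,0.8,0,0,0,1]
    - [0,0,0.9,0,0,0,1]
    - [0,0,0.7,0,0,0,1]
    - [0.356,0.688,0,0,0,0,1]
    - [0.356,0.688,0,0,0,0,1]
    - [0.356,0.688,0,0,0,0,1]
    - [0.356,0.688,0,0,0,0,1]
    - [0.356,0.688,0,0,0,0,1]
    - [0.356,0.688,0,0,0,0,1]
    - [0.356,0.688,0,0,0,0,1]
    - [0.356,0.688,0,0,0,0,1]
    - [0.356,0.688,0,0,0,0,1]
    - [0.356,0.688,0,0,0,0,1]
    - [0,0,0,0,0,0,1]

```text
t: 14.1
eef_pos: [0.5829, 0.048, 0.2459]
eef_rot: [-0.002, 1.0, 0.0, 0.0]
wrist_force: [0.9, 0.9, -0.7]
gripper_width: 0.999
finger_force: 0.0
```

```bash
python3 - <<'E'
from h import *
save('top','t1'); save('scene','s2')
c=load('t1'); P=cloud(c).reshape(-1,3)
for n,x,y,zl,zh in(('sq',.564,-.31,.129,.14),('can',.404,-.3,.109,.12),('tall',.583,.046,.15,.165),('cup',.583,-.023,.05,.06)):
    Q=P[(abs(P[:,0]-x)<.035)&(abs(P[:,1]-y)<.035)&(P[:,2]>zl)&(P[:,2]<zh)]
    if len(Q)>9: print(n,len(Q),cv2.minAreaRect(Q[:,:2].astype(np.float32)*1000))
print(env.state()['eef_pos'])
E
```

```text
sq 346 ((564.3779907226562, -307.6130676269531), (35.6396598815918, 35.04969024658203), 59.32402038574219)
can 368 ((401.9776611328125, -294.99761962890625), (36.59202575683594, 36.76403045654297), 87.44676971435547)
tall 131 ((574.40966796875, 41.03858947753906), (13.858631134033203, 32.70323181152344), 29.552335739135742)
[0.58137579 0.0449666  0.24586411]
```

View pics/s2.png

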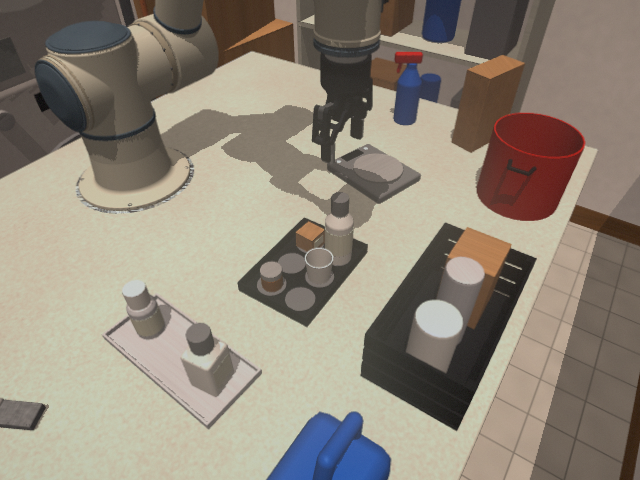

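The can (145,312) and the square bottle (205,360) stand upright in the tray, and the caddy's remaining contents are in place.

Request:
send_rows:
  series:
    - [0,-0.03,-0.3,0,0,0,1]
    - [0,0,-0.5,0,0,0,1]
    - [0,0,-0.6,0,0,0,1]
    - [0,0,-0.5,0,0,0,1]
    - [0,0,-0.4,0,0,0,1]
    - [0,0,-0.12,0,0,0,1]
    - [0,0,0,0,0,0,1]
    - [0,0,0,0,0,0,-1]
    - [0,0,0,0,0,0,-1]
    - [0,0,0,0,0,0,-1]
    - [0,0,0,0,0,0,-1]
    - [0,0,0,0,0,0,-1]
    - [0,0,0,0,0,0,-1]
    - [0,0,0,0,0,0,-1]

```text
t: 15.6
eef_pos: [0.5819, 0.0429, 0.1261]
eef_rot: [-0.0, 1.0, -0.0, 0.001]
wrist_force: [-0.9, -1.3, 7.2]
gripper_width: 0.388
finger_force: 39.2
```

Request:
send_rows:
  series:
    - [0,0,0.2,0,0,0,-1]
    - [0,0,0.4,0,0,0,-1]
    - [0,0,0.5,0,0,0,-1]
    - [0,0,0.5,0,0,0,-1]
    - [0,0,0.4,0,0,0,-1]
    - [-0.08,-0.27,0,0,0,0,-1]
    - [-0.15,-0.52,0,0,0,0,-1]
    - [-0.19,-0.68,0,0,0,0,-1]
    - [-0.2,-0.72,0,0,0,0,-1]
    - [-0.2,-0.72,0,0,0,0,-1]
    - [-0.2,-0.72,0,0,0,0,-1]
    - [-0.2,-0.72,0,0,0,0,-1]
    - [-0.2,-0.72,0,0,0,0,-1]
    - [-0.19,-0.68,0,0,0,0,-1]
    - [-0.15,-0.52,0,0,0,0,-1]
    - [-0.12,-0.42,0,0,0,0,-1]
    - [-0.08,-0.27,0,0,0,0,-1]
    - [0,0,0,0,0,0,-1]
    - [0,0,-0.4,0,0,0,-1]
    - [0,0,-0.5,0,0,0,-1]

```text
t: 17.6
eef_pos: [0.4839, -0.3047, 0.1804]
eef_rot: [-0.0, 1.0, -0.0, 0.001]
wrist_force: [0.3, -1.7, -3.8]
gripper_width: 0.389
finger_force: 40.7
```

Request:
send_rows:
  series:
    - [0,0,-0.5,0,0,0,-1]
    - [0,0,-0.3,0,0,0,-1]
    - [0,0,-0.2,0,0,0,-1]
    - [0,0,-0.1,0,0,0,-1]
    - [0,0,0,0,0,0,-1]
    - [0,0,-0.02,0,0,0,-1]
    - [0,0,0,0,0,0,-1]

```text
t: 18.3
eef_pos: [0.484, -0.3052, 0.1253]
eef_rot: [-0.0, 1.0, -0.0, 0.001]
wrist_force: [-1.3, 2.7, 7.5]
gripper_width: 0.387
finger_force: 43.0
```

Request:
send_rows:
  series:
    - [0,0,0.01,0,0,0,0.2]
    - [0,0,0,0,0,0,1]
    - [0,0,0,0,0,0,1]
    - [0,0,0,0,0,0,1]
    - [0,0,0.3,0,0,0,1]
    - [0,0,0.6,0,0,0,1]
    - [0,0,0.7,0,0,0,1]
    - [0,0,0.4,0,0,0,1]
    - [0.24,0.7,0,0,0,0,1]
    - [0.24,0.7,0,0,0,0,1]
    - [0.24,0.7,0,0,0,0,1]
    - [0.24,0.7,0,0,0,0,1]
    - [0.24,0.7,0,0,0,0,1]
    - [0.24,0.7,0,0,0,0,1]
    - [0.24,0.7,0,0,0,0,1]
    - [0.24,0.7,0,0,0,0,1]
    - [0,0,0,0,0,0,1]

```text
t: 20.0
eef_pos: [0.5804, -0.0214, 0.2247]
eef_rot: [-0.002, 1.0, 0.0, 0.0]
wrist_force: [-0.8, -0.8, -0.3]
gripper_width: 0.998
finger_force: 0.0
```

```bash
python3 - <<'E'
from h import *
save('wrist','w2'); save('scene','s3'); c=load('w2'); P=cloud(c).reshape(-1,3)
Q=P[(abs(P[:,0]-.582)<.04)&(abs(P[:,1]+.023)<.04)&(P[:,2]>.05)&(P[:,2]<.06)]
print(cv2.minAreaRect(Q[:,:2].astype(np.float32)*1000),env.state()['eef_pos'])
E
```

```text
((579.6791381835938, -27.15428924560547), (54.66313171386719, 55.13924026489258), 89.92269134521484) [ 0.57945901 -0.02451695  0.22462635]
```

View pics/s3.png

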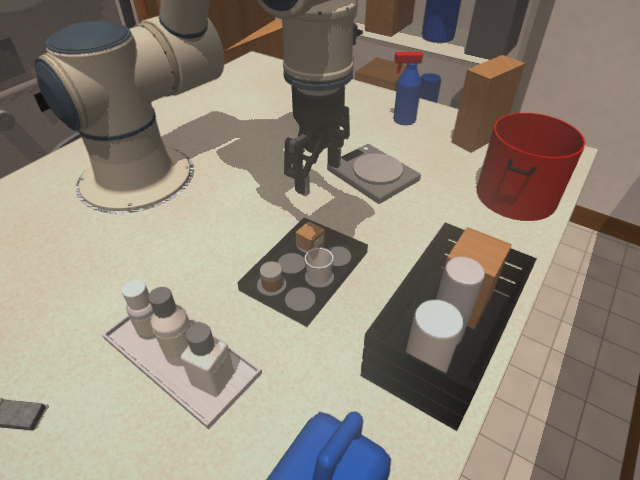

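All three stand upright in the tray at (140,310), (172,325) and (205,360). The cup is now free at (319,267).

Request:
send_rows:
  series:
    - [0,-0.02,-0.4,0,0,0,1]
    - [0,0,-0.7,0,0,0,1]
    - [0,0,-0.8,0,0,0,1]
    - [0,0,-0.7,0,0,0,1]
    - [0,0,-0.5,0,0,0,1]
    - [0,0,-0.4,0,0,0,1]
    - [0,0,-0.3,0,0,0,1]
    - [0,0,-0.1,0,0,0,1]
    - [0,0,0,0,0,0,-1]
    - [0,0,0,0,0,0,-1]
    - [0,0,0,0,0,0,-1]
    - [0,0,0,0,0,0,-1]
    - [0,0,0,0,0,0,-1]
    - [0,0,0,0,0,0,-1]
  grip_force: 20

```text
t: 21.5
eef_pos: [0.5801, -0.0264, 0.0307]
eef_rot: [-0.0, 1.0, -0.0, 0.001]
wrist_force: [-0.6, -2.0, 8.6]
gripper_width: 0.625
finger_force: 21.0
```

Request:
send_rows:
  series:
    - [0,0,0.1,0,0,0,-1]
    - [0,0,0.2,0,0,0,-1]
    - [0,0,0.4,0,0,0,-1]
    - [0,0,0.4,0,0,0,-1]
    - [0,0,0.5,0,0,0,-1]
    - [0,0,0.4,0,0,0,-1]
    - [0,0,0,0,0,0,-1]

```text
t: 22.2
eef_pos: [0.5809, -0.0262, 0.1331]
eef_rot: [-0.0, 1.0, -0.0, 0.002]
wrist_force: [0.3, -1.2, -0.7]
gripper_width: 0.628
finger_force: 21.3
```

```bash
python3 - <<'E'
from h import *
save('scene','s4'); save('wrist','w3'); print(env.state()['eef_pos'])
c=load('w3'); cv2.imwrite('pics/c1.png',np.hstack([cv2.resize(load('s4')['im'],(400,300)),cv2.resize(c['im'],(400,300))])[:,:,::-1])
P=cloud(c); 
p=P[:,:,:][(abs(P[:,:,2]-.034)<.003)&(P[:,:,1]>.25)&(P[:,:,1]<.41)]; print(len(p)); 
if len(p)>50: print(cv2.minAreaRect(p[:,:2].astype(np.float32)*1000))
E
```

```text
[ 0.57958125 -0.02606931  0.13040838]
0
```

View pics/c1.png

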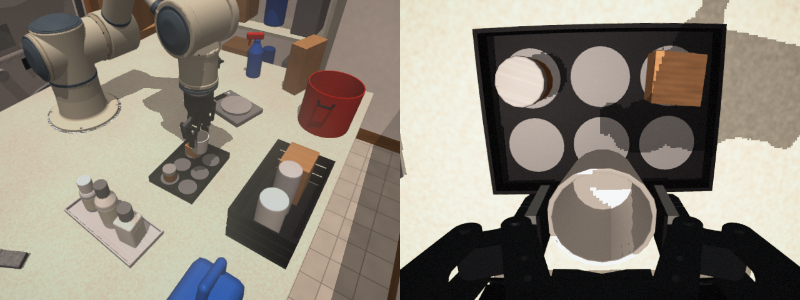

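The left half shows the cup lifted clear. The right half shows it held upright between the pads at (603,215), with the box and jar in place.

Request:
send_rows:
  series:
    - [0,0.3,0.1,0,0,0,-1]
    - [0,0.5,0.3,0,0,0,-1]
    - [0,0.7,0.3,0,0,0,-1]
    - [0,0.8,0.1,0,0,0,-1]
    - [0,0.8,0,0,0,0,-1]
    - [0,0.8,0,0,0,0,-1]
    - [0,0.8,0,0,0,0,-1]
    - [0,0.8,0,0,0,0,-1]
    - [0,0.7,0,0,0,0,-1]
    - [0,0.5,0,0,0,0,-1]
    - [0,0.3,0,0,0,0,-1]
    - [0,0.2,0,0,0,0,-1]
    - [0,0,0,0,0,0,-1]
    - [0,0,0,0,0,0,-1]

```text
t: 23.7
eef_pos: [0.5794, 0.3331, 0.1696]
eef_rot: [0.0, 1.0, -0.0, -0.0]
wrist_force: [0.3, 0.6, -0.0]
gripper_width: 0.63
finger_force: 21.3
```

```bash
python3 - <<'E'
from h import *
save('wrist','w4'); s=env.state(); print(s['eef_pos'],s['gripper_width'])
c=load('w4'); P=cloud(c); Q=P.reshape(-1,3); p=Q[(abs(Q[:,2]-.034)<.004)&(abs(Q[:,0]-.51)<.15)]
print(len(p),p.min(0),p.max(0)); print(cv2.minAreaRect(p[:,:2].astype(np.float32)*1000))
# circle fit to near-side arc (low-x half boundary), per y bins
ys=np.arange(p[:,1].min()+.004,p[:,1].max()-.004,.003)
B=np.array([[p[abs(p[:,1]-y)<.0015][:,0].min(),y] for y in ys if (abs(p[:,1]-y)<.0015).any()])
A=np.c_[2*B,np.ones(len(B))]; r=np.linalg.lstsq(A,(B**2).sum(1),rcond=None)[0]; print(r[:2],np.sqrt(r[2]+r[0]**2+r[1]**2))
E
```

```text
[0.57952019 0.33280427 0.16967811] 0.6222769192747742
30039 [0.45212882 0.27317888 0.03129291] [0.57524802 0.39689791 0.03761558]
((513.7313232421875, 335.5751953125), (123.03240966796875, 123.11063385009766), 63.43960189819336)
[0.51451857 0.33535044] 0.06254919924384272
```

View pics/w4.png

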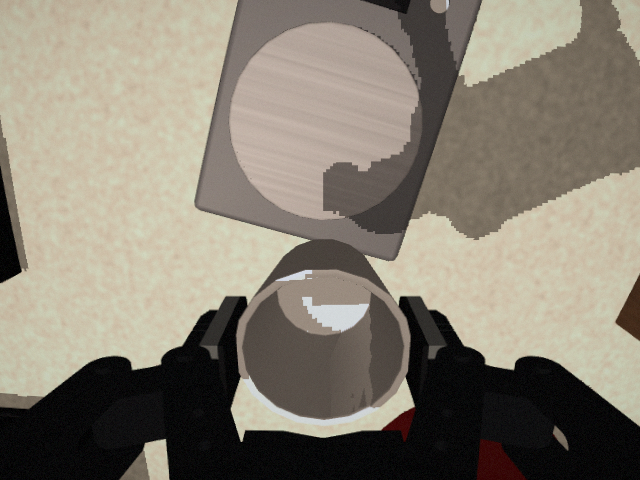

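The plate is centred at (325,120), world (0.514, 0.335). The cup hangs upright between the pads.

Request:
send_rows:
  series:
    - [-0.2,0.04,0,0,0,0,-1]
    - [-0.4,0,0,0,0,0,-1]
    - [-0.4,0,-0.1,0,0,0,-1]
    - [-0.2,0,-0.3,0,0,0,-1]
    - [-0.11,0,-0.4,0,0,0,-1]
    - [0,0,-0.5,0,0,0,-1]
    - [0,0,-0.4,0,0,0,-1]
    - [0,0,-0.3,0,0,0,-1]
    - [0,0,-0.12,0,0,0,-1]
    - [0,0,0,0,0,0,-1]
    - [0,0,0,0,0,0,-1]

```text
t: 24.85
eef_pos: [0.5142, 0.3359, 0.0645]
eef_rot: [0.0, 1.0, 0.0, 0.0]
wrist_force: [0.4, 0.2, -1.1]
gripper_width: 0.623
finger_force: 21.3
```

Request:
send_rows:
  series:
    - [0,0,-0.04,0,0,0,-1]
    - [0,0,0,0,0,0,-1]

```text
t: 25.05
eef_pos: [0.5142, 0.3359, 0.0623]
eef_rot: [0.0, 1.0, 0.0, 0.0]
wrist_force: [-0.1, -0.2, -1.3]
gripper_width: 0.624
finger_force: 21.3
```

Request:
send_rows:
  series:
    - [0,0,-0.02,0,0,0,-1]
    - [0,0,-0.02,0,0,0,-1]
    - [0,0,0,0,0,0,-1]

```text
t: 25.35
eef_pos: [0.5143, 0.3363, 0.0606]
eef_rot: [-0.0, 1.0, 0.0, 0.001]
wrist_force: [-1.9, 0.8, 9.5]
gripper_width: 0.626
finger_force: 22.0
```

Request:
send_rows:
  series:
    - [0,0,0.01,0,0,0,0.35]
    - [0,0,0,0,0,0,0.6]
    - [0,0,0,0,0,0,1]
    - [0,0,0,0,0,0,1]
    - [0,0,0,0,0,0,1]
    - [0,0,0.2,0,0,0,1]
    - [0,0,0.5,0,0,0,1]
    - [0,0,0.9,0,0,0,1]
    - [0,0,0.9,0,0,0,1]
    - [0,0,0.9,0,0,0,1]
    - [0,0,0.5,0,0,0,1]
    - [0,0,0,0,0,0,1]

```text
t: 26.55
eef_pos: [0.5154, 0.3367, 0.2603]
eef_rot: [-0.0, 1.0, 0.002, 0.003]
wrist_force: [0.8, -0.1, -0.4]
gripper_width: 1.002
finger_force: 0.0
```

```bash
python3 - <<'E'
from h import *
save('wrist','w5'); save('scene','s5'); print(env.state()['eef_pos'])
c=load('w5'); Q=cloud(c).reshape(-1,3)
p=Q[(abs(Q[:,2]-.086)<.004)&(abs(Q[:,0]-.514)<.05)&(abs(Q[:,1]-.335)<.05)]; print(len(p))
if len(p): print(cv2.minAreaRect(p[:,:2].astype(np.float32)*1000))
cv2.imwrite('pics/c2.png',np.hstack([cv2.resize(load('s5')['im'],(400,300)),cv2.resize(c['im'],(400,300))])[:,:,::-1])
E
```

```text
[0.51391794 0.33586306 0.25598496]
856
((512.7784423828125, 336.28741455078125), (55.09783935546875, 54.979610443115234), 68.21508026123047)
```

View pics/c2.png

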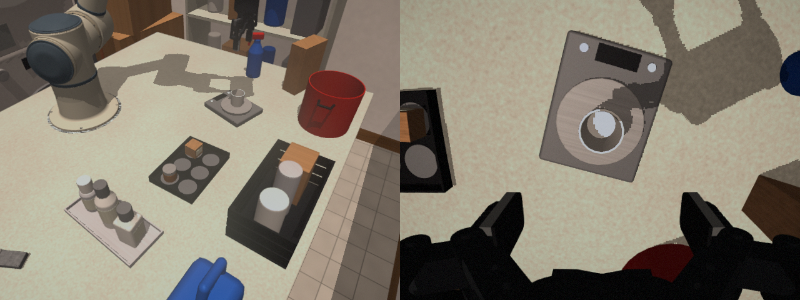

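The cup stands upright in the middle of the plate at (602,130) in the wrist view, within 2 mm. Next is the tall bottle's return.

Request:
send_rows:
  series:
    - [-0.04,-0.5,0,0,0,0,1]
    - [-0.04,-0.9,0,0,0,0,1]
    - [-0.04,-0.94,0,0,0,0,1]
    - [-0.04,-0.94,0,0,0,0,1]
    - [-0.04,-0.94,0,0,0,0,1]
    - [-0.04,-0.94,0,0,0,0,1]
    - [-0.04,-0.94,0,0,0,0,1]
    - [-0.04,-0.94,0,0,0,0,1]
    - [-0.04,-0.94,0,0,0,0,1]
    - [-0.04,-0.94,0,0,0,0,1]
    - [-0.04,-0.94,0,0,0,0,1]
    - [-0.04,-0.94,0,0,0,0,1]
    - [-0.04,-0.94,0,0,0,0,1]
    - [-0.04,-0.7,0,0,0,0,1]
    - [-0.04,-0.38,0,0,0,0,1]
    - [0,0,0,0,0,0,1]
    - [0,0,0,0,0,0,1]

```text
t: 28.35
eef_pos: [0.4836, -0.3042, 0.2545]
eef_rot: [0.0, 1.0, 0.001, -0.001]
wrist_force: [0.0, 0.4, 0.2]
gripper_width: 0.998
finger_force: 0.0
```

Request:
send_rows:
  series:
    - [0,-0.01,-0.3,0,0,0,1]
    - [0,0,-0.6,0,0,0,1]
    - [0,0,-0.6,0,0,0,1]
    - [0,0,-0.5,0,0,0,1]
    - [0,0,-0.4,0,0,0,1]
    - [0,0,-0.17,0,0,0,1]
    - [0,0,0,0,0,0,1]
    - [0,0,0,0,0,0,-1]
    - [0,0,0,0,0,0,-1]
    - [0,0,0,0,0,0,-1]
    - [0,0,0,0,0,0,-1]
    - [0,0,0,0,0,0,-1]
    - [0,0,0,0,0,0,-1]
    - [0,0,0,0,0,0,-1]
  grip_force: 40

```text
t: 29.75
eef_pos: [0.4843, -0.3057, 0.1276]
eef_rot: [0.0, 1.0, -0.0, 0.001]
wrist_force: [0.3, 2.9, 8.5]
gripper_width: 0.386
finger_force: 39.0
```

Request:
send_rows:
  series:
    - [0,0,0.2,0,0,0,-1]
    - [0,0,0.4,0,0,0,-1]
    - [0,0,0.5,0,0,0,-1]
    - [0,0,0.5,0,0,0,-1]
    - [0,0,0.4,0,0,0,-1]
    - [0.08,0.27,0,0,0,0,-1]
    - [0.15,0.53,0,0,0,0,-1]
    - [0.19,0.68,0,0,0,0,-1]
    - [0.2,0.72,0,0,0,0,-1]
    - [0.2,0.72,0,0,0,0,-1]
    - [0.2,0.72,0,0,0,0,-1]
    - [0.2,0.72,0,0,0,0,-1]
    - [0.2,0.72,0,0,0,0,-1]
    - [0.19,0.68,0,0,0,0,-1]
    - [0.15,0.52,0,0,0,0,-1]
    - [0.12,0.42,0,0,0,0,-1]
    - [0.08,0.27,0,0,0,0,-1]
    - [0,0,0,0,0,0,-1]
    - [0,0,-0.4,0,0,0,-1]
    - [0,0,-0.5,0,0,0,-1]

```text
t: 31.75
eef_pos: [0.5822, 0.0423, 0.1819]
eef_rot: [0.0, 1.0, -0.0, 0.001]
wrist_force: [-0.0, -1.0, -4.0]
gripper_width: 0.387
finger_force: 40.7
```

Request:
send_rows:
  series:
    - [0,0,-0.5,0,0,0,-1]
    - [0,0,-0.3,0,0,0,-1]
    - [0,0,-0.2,0,0,0,-1]
    - [0,0,-0.1,0,0,0,-1]
    - [0,0,0,0,0,0,-1]
    - [0,0,0,0,0,0,-1]

```text
t: 32.35
eef_pos: [0.5822, 0.0426, 0.1273]
eef_rot: [0.0, 1.0, -0.0, 0.0]
wrist_force: [-0.0, -0.3, -3.6]
gripper_width: 0.387
finger_force: 41.0
```

Request:
send_rows:
  series:
    - [0,0,-0.03,0,0,0,-1]
    - [0,0,0,0,0,0,-1]

```text
t: 32.55
eef_pos: [0.5829, 0.0427, 0.127]
eef_rot: [0.0, 1.0, -0.0, 0.001]
wrist_force: [-4.4, -0.4, 20.0]
gripper_width: 0.384
finger_force: 43.4
```

Request:
send_rows:
  series:
    - [0,0,0.02,0,0,0,0.2]
    - [0,0,0,0,0,0,1]
    - [0,0,0,0,0,0,1]
    - [0,0,0,0,0,0,1]
    - [0,0,0.3,0,0,0,1]
    - [0,0,0.6,0,0,0,1]
    - [0,0,0.8,0,0,0,1]
    - [0,0,0.7,0,0,0,1]
    - [-0.2,-0.4,0,0,0,0,1]
    - [-0.36,-0.68,0,0,0,0,1]
    - [-0.36,-0.68,0,0,0,0,1]
    - [-0.36,-0.68,0,0,0,0,1]
    - [-0.36,-0.68,0,0,0,0,1]
    - [-0.36,-0.68,0,0,0,0,1]
    - [-0.36,-0.68,0,0,0,0,1]
    - [-0.36,-0.68,0,0,0,0,1]
    - [-0.36,-0.68,0,0,0,0,1]
    - [-0.36,-0.68,0,0,0,0,1]
    - [-0.12,-0.33,0,0,0,0,1]
    - [0,0,0,0,0,0,1]

```text
t: 34.55
eef_pos: [0.4031, -0.3016, 0.2462]
eef_rot: [0.001, 1.0, -0.0, -0.0]
wrist_force: [0.4, 0.5, 0.5]
gripper_width: 0.999
finger_force: 0.0
```

Descend 0.163 to the can.

Request:
send_rows:
  series:
    - [0.02,0.02,-0.3,0,0,0,1]
    - [0,0,-0.6,0,0,0,1]
    - [0,0,-0.7,0,0,0,1]
    - [0,0,-0.7,0,0,0,1]
    - [0,0,-0.5,0,0,0,1]
    - [0,0,-0.3,0,0,0,1]
    - [0,0,-0.14,0,0,0,1]
    - [0,0,0,0,0,0,1]
    - [0,0,0,0,0,0,-1]
    - [0,0,0,0,0,0,-1]
    - [0,0,0,0,0,0,-1]
    - [0,0,0,0,0,0,-1]
    - [0,0,0,0,0,0,-1]
    - [0,0,0,0,0,0,-1]
    - [0,0,0,0,0,0,-1]

```text
t: 36.05
eef_pos: [0.4053, -0.299, 0.085]
eef_rot: [0.0, 1.0, -0.0, 0.001]
wrist_force: [-0.6, 0.3, 8.3]
gripper_width: 0.432
finger_force: 39.1
```

Request:
send_rows:
  series:
    - [0,0,0.2,0,0,0,-1]
    - [0,0,0.4,0,0,0,-1]
    - [0,0,0.5,0,0,0,-1]
    - [0,0,0.5,0,0,0,-1]
    - [0,0,0.4,0,0,0,-1]
    - [0.1,0.25,0,0,0,0,-1]
    - [0.18,0.45,0,0,0,0,-1]
    - [0.26,0.63,0,0,0,0,-1]
    - [0.28,0.68,0,0,0,0,-1]
    - [0.28,0.68,0,0,0,0,-1]
    - [0.28,0.68,0,0,0,0,-1]
    - [0.28,0.68,0,0,0,0,-1]
    - [0.26,0.63,0,0,0,0,-1]
    - [0.18,0.45,0,0,0,0,-1]
    - [0.1,0.25,0,0,0,0,-1]
    - [0.04,0.11,0,0,0,0,-1]
    - [0,0,0,0,0,0,-1]
    - [0,0,-0.4,0,0,0,-1]
    - [0,0,-0.5,0,0,0,-1]
    - [0,0,-0.4,0,0,0,-1]

```text
t: 38.05
eef_pos: [0.5164, -0.0252, 0.1183]
eef_rot: [0.001, 1.0, -0.0, -0.0]
wrist_force: [-0.2, -0.5, -4.0]
gripper_width: 0.431
finger_force: 41.1
```

Request:
send_rows:
  series:
    - [0,0,-0.3,0,0,0,-1]
    - [0,0,-0.25,0,0,0,-1]
    - [0,0,-0.13,0,0,0,-1]
    - [0,0,0,0,0,0,-1]
    - [0,0,0,0,0,0,-1]

```text
t: 38.55
eef_pos: [0.5169, -0.0247, 0.0855]
eef_rot: [0.0, 1.0, -0.0, 0.0]
wrist_force: [-0.4, 0.4, -3.1]
gripper_width: 0.427
finger_force: 42.3
```

Request:
send_rows:
  series:
    - [0,0,-0.03,0,0,0,-1]
    - [0,0,0,0,0,0,-1]

```text
t: 38.75
eef_pos: [0.5171, -0.0244, 0.0842]
eef_rot: [0.0, 1.0, -0.0, 0.0]
wrist_force: [-0.5, -0.9, 0.3]
gripper_width: 0.434
finger_force: 42.9
```

Request:
send_rows:
  series:
    - [0,0,-0.01,0,0,0,-1]
    - [0,0,0,0,0,0,0.2]
    - [0,0,0,0,0,0,1]
    - [0,0,0,0,0,0,1]
    - [0,0,0,0,0,0,1]
    - [0,0,0.3,0,0,0,1]
    - [0,0,0.6,0,0,0,1]
    - [0,0,0.8,0,0,0,1]
    - [0,0,0.8,0,0,0,1]
    - [0,0,0.5,0,0,0,1]
    - [0.1,-0.6,0,0,0,0,1]
    - [0.12,-0.74,0,0,0,0,1]
    - [0.12,-0.74,0,0,0,0,1]
    - [0.12,-0.74,0,0,0,0,1]
    - [0.12,-0.74,0,0,0,0,1]
    - [0.12,-0.74,0,0,0,0,1]
    - [0.12,-0.74,0,0,0,0,1]
    - [0.12,-0.68,0,0,0,0,1]
    - [0,0,0,0,0,0,1]
    - [0,0,0,0,0,0,1]

```text
t: 40.75
eef_pos: [0.5637, -0.3105, 0.2327]
eef_rot: [0.001, 1.0, 0.0, -0.0]
wrist_force: [0.1, -0.0, -0.5]
gripper_width: 0.998
finger_force: 0.0
```

Descend 0.126 to the square bottle's cap.

Request:
send_rows:
  series:
    - [0,0,-0.3,0,0,0,1]
    - [0,0,-0.6,0,0,0,1]
    - [0,0,-0.6,0,0,0,1]
    - [0,0,-0.5,0,0,0,1]
    - [0,0,-0.4,0,0,0,1]
    - [0,0,-0.12,0,0,0,1]
    - [0,0,0,0,0,0,1]
    - [0,0,0,0,0,0,-1]
    - [0,0,0,0,0,0,-1]
    - [0,0,0,0,0,0,-1]
    - [0,0,0,0,0,0,-1]
    - [0,0,0,0,0,0,-1]
    - [0,0,0,0,0,0,-1]
    - [0,0,0,0,0,0,-1]

```text
t: 42.15
eef_pos: [0.5644, -0.3105, 0.1082]
eef_rot: [0.0, 1.0, -0.0, 0.001]
wrist_force: [0.1, -0.2, 6.6]
gripper_width: 0.408
finger_force: 39.7
```

Request:
send_rows:
  series:
    - [0,0,0.2,0,0,0,-1]
    - [0,0,0.4,0,0,0,-1]
    - [0,0,0.5,0,0,0,-1]
    - [0,0,0.5,0,0,0,-1]
    - [0,0,0.4,0,0,0,-1]
    - [0.02,0.2,0,0,0,0,-1]
    - [0.04,0.4,0,0,0,0,-1]
    - [0.05,0.6,0,0,0,0,-1]
    - [0.06,0.7,0,0,0,0,-1]
    - [0.06,0.7,0,0,0,0,-1]
    - [0.06,0.7,0,0,0,0,-1]
    - [0.05,0.6,0,0,0,0,-1]
    - [0.03,0.3,0,0,0,0,-1]
    - [0.01,0.18,0,0,0,0,-1]
    - [0,0,0,0,0,0,-1]
    - [0,0,0,0,0,0,-1]
    - [0,0,-0.4,0,0,0,-1]
    - [0,0,-0.5,0,0,0,-1]
    - [0,0,-0.5,0,0,0,-1]
    - [0,0,0,0,0,0,-1]

```text
t: 44.15
eef_pos: [0.5811, -0.0919, 0.1345]
eef_rot: [0.001, 1.0, 0.001, -0.002]
wrist_force: [0.1, 0.3, -2.0]
gripper_width: 0.41
finger_force: 40.7
```

Request:
send_rows:
  series:
    - [0,0,-0.3,0,0,0,-1]
    - [0,0,-0.2,0,0,0,-1]
    - [0,0,-0.1,0,0,0,-1]
    - [0,0,0,0,0,0,-1]
    - [0,0,-0.02,0,0,0,-1]
    - [0,0,0,0,0,0,-1]

```text
t: 44.75
eef_pos: [0.5836, -0.0916, 0.1075]
eef_rot: [0.0, 1.0, -0.0, 0.001]
wrist_force: [-2.2, -1.9, 8.3]
gripper_width: 0.406
finger_force: 42.7
```

Contact made; release, lift and retreat to the right.

Request:
send_rows:
  series:
    - [0,0,0.01,0,0,0,0.2]
    - [0,0,0,0,0,0,1]
    - [0,0,0,0,0,0,1]
    - [0,0,0,0,0,0,1]
    - [0,0,0.3,0,0,0,1]
    - [0,0,0.6,0,0,0,1]
    - [0,0,0.8,0,0,0,1]
    - [0,0,0.8,0,0,0,1]
    - [0,0,0.5,0,0,0,1]
    - [0,-0.6,0,0,0,0,1]
    - [0,-0.8,0,0,0,0,1]
    - [0,-0.8,0,0,0,0,1]
    - [0,-0.8,0,0,0,0,1]
    - [0,-0.8,0,0,0,0,1]
    - [0,-0.6,0,0,0,0,1]
    - [0,0,0,0,0,0,1]
    - [0,0,0,0,0,0,1]

```text
t: 46.45
eef_pos: [0.5827, -0.3114, 0.2564]
eef_rot: [0.001, 1.0, 0.0, -0.0]
wrist_force: [0.8, 0.5, -0.2]
gripper_width: 0.998
finger_force: 0.0
```

```bash
python3 - <<'E'
from h import *
save('top','t2'); save('scene','s6')
for f in('top0','t2'):
  P=cloud(load(f)).reshape(-1,3)
  for n,x,y,zl,zh in(('sq',.583,-.089,.129,.145),('can',.516,-.023,.108,.125),('tall',.583,.046,.15,.17),('box',.516,.046,.035,.048),('jar',.516,-.089,.038,.053),('cup',.514,.337,.08,.09)):
    Q=P[(abs(P[:,0]-x)<.035)&(abs(P[:,1]-y)<.033)&(P[:,2]>zl)&(P[:,2]<zh)]
    if len(Q)>9: print(f,n,len(Q),Q.mean(0).round(4))
cv2.imwrite('pics/c3.png',np.hstack([cv2.resize(load('s6')['im'],(400,300)),cv2.resize(load('t2')['im'],(400,300))])[:,:,::-1])
E
```

```text
top0 sq 339 [ 0.5833 -0.0889  0.1355]
top0 can 367 [ 0.516  -0.0227  0.1156]
top0 tall 326 [0.5824 0.0455 0.1586]
top0 box 557 [0.5152 0.0421 0.0438]
top0 jar 399 [ 0.5177 -0.0911  0.0476]
t2 sq 337 [ 0.5827 -0.0882  0.1355]
t2 can 368 [ 0.5117 -0.021   0.1158]
t2 tall 324 [0.5806 0.046  0.1585]
t2 box 552 [0.5152 0.0422 0.0437]
t2 jar 399 [ 0.5177 -0.0911  0.0475]
t2 cup 212 [0.5156 0.3408 0.085 ]
```

View pics/c3.png

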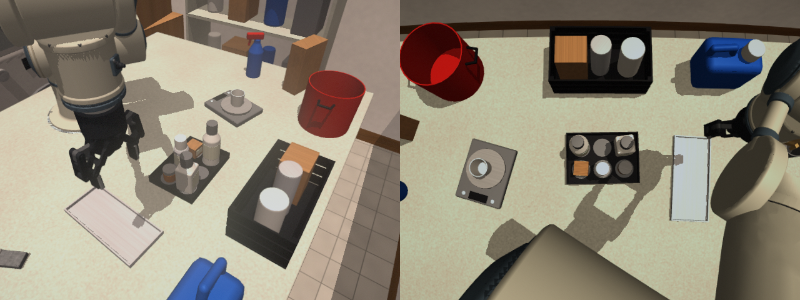

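All objects are within 5 mm of their start spots, the cup is on the plate, and the box and jar have not moved.

```bash
python3 -c "
from h import *
print(env.finish_job())"
```

```text
the job is handed in; nothing more can be done
None
```

The job is handed in: the cup stands on the scale plate about 2–4 mm from its centre, all three containers are back upright within 5 mm of where they started, and the tablet box and stain jar did not move; the hand-in call gave no verdict.

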